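# Close and latch the clamp ring on two flanged tube ends

### The job

On the blue welding stand a loose flanged tube sits a little askew on a fixed flanged tube. Swing the hinged half of the clamp ring shut by its orange post so that it shoves the upper flange squarely over the lower one and closes around both, then turn the red latch lever round by its post until its nose bears on the rubber tip and the clamp is snug but not overtightened (about 15 N at the tip), and let go. Leave the other things on the bench where they are.

Things in the scene. Friction and masses are not known exactly. Their poses are not given: they have to be found in the camera images.
- stand: blue welding stand, fixed: base plate 220 x 150 x 12 mm, upright tube 42 mm diameter with a 64 mm flange, fixed half of an aluminium clamp ring (inner radius 32, outer 43 mm, heights 90 to 116 mm). Origin on the tube axis at bench level, z up. Hinge at local (50, 0) mm, mouth at local -x (about the robot's left, +y), fixed half at local +y, swinging half closes over local -y
- lower_flange (a point): centre of the top face of the fixed lower flange, 100 mm above the bench
- upper_flange (a point): centre of the underside of the loose upper tube's flange (tube 0.4 to 0.75 kg, 42 mm diameter, 43 mm tall in all; flange 64 mm diameter, 8 mm thick). It rests on the lower flange, 5 to 10 mm off centre towards the swinging half, and slides when pushed. Centred: within 4 mm of lower_flange seen from above
- jaw (a joint): swinging half of the clamp ring, rad: about 0 when shut around the flanges (it stops by metal contact at -0.04 to 0.04), 0.9 to 1.5 at the start, grows counter-clockwise seen from above as it opens. Stiff hinge (0.15 N m), stays where it is left
- jaw_hinge (a point): point on the vertical hinge axis of the swinging half, 150 mm above the bench
- jaw_post (a point): orange upright grip post with a free-turning sleeve of the swinging half, 14 mm diameter, top 170 mm above the bench, free all round down to 125 mm; the point is on its axis 150 mm above the bench, 117 mm from the hinge axis. Pushing it takes 1 to 5 N until the ring is shut, then the force rises steeply; at 8 to 12 N it is shut
- latch (a joint): red latch lever, rad: 0 to 0.35 (open) at the start, grows counter-clockwise seen from above as it is turned shut, limit 2.75. Its pivot drags with 0.55 N m (about 7 N at the post), so it stays where it is left. Its nose meets the rubber tip on the shut swinging half somewhere from 1.6 to 2.4 rad: this differs from run to run, is not measured and must be felt
- latch_pivot (a point): point on the vertical pivot axis of the latch lever, 150 mm above the bench; at local (-81, -32) mm on the stand
- latch_post (a point): red upright grip post with a free-turning sleeve of the lever, 14 mm diameter, top 170 mm above the bench, on the lever bar (top 125 mm); the point is on its axis 150 mm above the bench, 80 mm from the pivot axis. The push along its arc rises above the free drag by 0.2 to 0.25 N per newton on the rubber tip: snug (8 to 26 N on the tip) is 2.5 to 4.5 N above the drag, best about 3.5 N
- latch_nose: steel roller, 10 mm diameter, hanging from the lever 20 mm from its pivot (origin on its axis at bench level). It presses on the springy black rubber tip (14 mm diameter) of the swinging half, whose brass adjusting screw is set up to 10 mm differently each run. Once they meet, the load rises by about 100 N per rad of lever
- spare_flange: spare steel flange 64 mm diameter, 8 mm thick, lying beside the stand; a bystander, to be left alone. Origin at its underside
- square: combination square, 300 mm steel rule with orange head, lying flat; a bystander, to be left alone. Origin at its underside
- pliers: red-handled pliers, 160 mm long, lying flat; a bystander, to be left alone. Origin at its underside
- hammer: hammer lying on the bench; a bystander, to be left alone. Origin at its underside
- wire_brush: brush lying on the bench; a bystander, to be left alone. Origin at its underside
- rod_tin: yellow tin 72 mm diameter, 85 mm tall, with welding rods up to 150 mm; a bystander, to be left alone. Origin at its underside
- angle_iron: offcut of dark angle iron 180 x 30 x 30 mm, lying along y; a bystander, to be left alone. Origin at its underside
Not all that is in view belongs to the job. Of the things like the part that bears upper_flange, leave any that is green or purple; of the rest the larger one is meant.

How it is judged (in metres and radians):
On the way, in this order (a step that is already met when the one before it is completed fails the run):
1. the swinging half is shut round both flanges, with the upper flange centred on the lower one (value of joint jaw below 0.07 rad and horizontal distance between upper_flange and lower_flange below 0.004 m and z of upper_flange in the frame of stand below 0.103 m and angle between upper_flange's own z axis and vertical below 0.06 rad), for 0.2 s.
2. the latch nose bears on the rubber tip with more than 8 N (contact force between latch_nose and anything else above 8 N), for 0.2 s.
At the end, for the whole second after the job is handed in: The swinging half is shut (within 0.07 rad), the upper flange sits flat on the lower one and centred within 4 mm, and the released latch nose holds 8 to 26 N on the rubber tip (all of step 1 and contact force between latch_nose and anything else between 8 and 26 N and value of joint latch above 1.3 rad); the robot touches nothing.
It fails at once if the clamp is overtightened: more than 26 N at the latch nose (contact force between latch_nose and anything else above 26 N).
It fails at once if the loose tube is tipped or lifted (angle between upper_flange's own z axis and vertical above 0.35 rad or height (world z) of upper_flange above 0.13 m).
It fails at once if a bystander is shifted by more than 30 mm (distance of any of spare_flange, square, pliers, hammer, wire_brush, rod_tin, angle_iron from where it was at the start of the episode above 0.03 m).
It also fails if it takes over 72 s, if anything falls off the work surface, if the arm or the gripper's body presses on something with over 40 N, if the wrist force passes 120 N, or if a joint passes its speed limit or range.

### The arm

A 7-joint arm with a two-finger parallel gripper is mounted at the origin on the work surface. World frame = base frame: x ahead of the robot, y to its left, z up, the work surface at z = 0. Lengths are in mm, angles in degrees, forces in N, time in s.
With the tool pointing down it reaches from about 375 to 925 mm from the base axis. Payload 3.1 kg.
Tool frame: the origin (TCP) lies midway between the tips of the shut fingers; the grasp point (between the pads) lies 19 mm behind it; z points along the fingers, y is the line along which they close (so a half turn about z gives the same grasp; the last joint's range is limited). The gripper opens to 85 mm and grips with 20 to 120 N. Pads are 22 mm wide; open, the fingers measure 114 mm over their backs; the gripper's body (76 mm by 85 mm) begins 54 mm behind the grasp point. The pads swing forward as they close: fully open they stand 13 mm farther back than shut.
Start: joints at [-68.915, 21.939, 2.515, 91.553, -1.026, 66.532, -2.859], TCP at [291.919, 580.764, 231.269] pointing down, gripper open.
Joint ranges: [-149.38, 149.38], [-23.57, 123.04], [-84.95, 90], [0, 143.3], [-89.99, 269.99], [3.08, 112.72], [-163.45, 163.45]. Speed limits (degrees/s): [159.86, 159.86, 180, 180, 180, 180, 180].

### API

Orientations are given as a 3x3 rotation matrix whose columns are the frame's x, y, z axes.
In Python, from bench import arm, vision gives the robot as it stands.
- The arm moves only by the tool move_arm, never from a script. Its argument "steps" is a list of rows, each an object of numbers: "dx", "dy", "dz": the shift along the tool's x, y, z in mm; "ax", "ay", "az": the turn, a rotation vector about the tool's x, y, z in rad. A call has exactly 10 rows; each row shifts and turns the commanded pose from where the row before left it, along the tool's axes as they then stand; what a row does not reach is not made up. A row lasts 1/12 s, in which the tool goes at most 41.7 mm and 7.16 degrees, less where a joint would pass 70% of its speed; a pose out of reach is approached as far as the arm can. A call with a gripper value outside its range is refused whole. "fingers" is the closure, from -1 (fully open) to 1 (shut), set as the call begins (left out, the last holds). The fingers move at their own pace and stop on an object; "newtons" is the grip in N (left out, the last holds). Time passes only in rows, so rows that do not move let the fingers close, or fill a call up. It gives the time, the measured TCP pose, the force, the opening and the grip force at its end, in the units of the state.
- arm.get_obs(): the state, without advancing time (a new reading comes with each control period).
- vision.read_camera(name): name is "side" or "top"; returns a dict with "img" (420x560x3 uint8, red, green, blue), "vertical_fov" (degrees; the focal length in pixels is half the picture's height over the tangent of half this angle, whatever the lens; pixels are square), "cx", "cy" (the principal point, pixels), "R" (3x3) and "t" (3): a world point X has camera coordinates R X + t. Camera axes: x right, y down, z forward; pixel columns grow to the right and rows downward; lengths in mm; the calibration is good to about 2 mm. A picture is of the moment at which its call begins. There is no depth.
- arm.finish_job(): hands the job in; it is judged then, once.
Trained networks look in a picture, given as the dict that the camera call returned (one of the last four; its "shot" number tells which), for a name from the list of things; names that differ only in an ending like _2 or _b are one class to them, and where a whole thing is asked for, a point or a joint stands for the part that bears it (a point fixed in the world has none). Each returns a list of dicts, best first, with "score" (0 to 1); they miss things now and then, are a little off and sometimes report something else, mostly with a low value. They report only what shows in the picture. A call takes as long as a camera call. They do not tell look-alikes from the thing itself.
- vision.search_frame(label, picture): "uv" ([column, row] in pixels, amid what is visible of it).
The state is a dict: "time": time; "joints": joint angles; "dq": joint speeds; "effort": joint torques, N m; "eef_pos": TCP position; "tool_rot": TCP orientation; "wrist_force": force on the tool from outside, world axes, zero at the start; "moment": the same for the moment, N m; "gripper_width": opening from 0.0 (shut) to 1.0 (fully open); "grasp_force": force on a finger pad.
Only numpy, scipy, OpenCV 4.12 (cv2) and the standard library are available. Lean on these libraries where they do the work, as an engineer would, in place of code of your own. Each camera call takes 0.05 s, during which the arm holds its last target. There are 200 camera calls.

## Working session

There is one attempt and no reset: what is moved stays moved. The work goes in short steps, Python scripts to look and compute and a tool call to move; the robot and the scene stay as the last step left them, time stands still between calls to the robot, and variables do not carry over. Pictures are saved under pics/ and viewed, at most 10 in all, crops included, and the job is handed in when it is done.

Besides the shell and the picture viewer there is one more tool, called after ">>>" as name(argument=value, ...), one argument or row to a line, values as JSON. move_arm: Moves the arm, as the interface text tells. Its arguments: {"type":"object","properties":{"steps":{"type":"array","items":{"type":"object","properties":{"dx":{"type":"number"},"dy":{"type":"number"},"dz":{"type":"number"},"ax":{"type":"number"},"ay":{"type":"number"},"az":{"type":"number"}}}},"fingers":{"type":"number"},"newtons":{"type":"number"}},"required":["steps"]}

```bash
mkdir -p pics; ls; cat > h.py <<'E'
import numpy as np, cv2
from bench import arm, vision
def K(p):
    f=p["img"].shape[0]/2/np.tan(np.radians(p["vertical_fov"])/2)
    return f,p["cx"],p["cy"]
def ray(p,uv):
    f,cx,cy=K(p);R=np.array(p["R"]);t=np.array(p["t"])
    return -R.T@t, R.T@np.array([(uv[0]-cx)/f,(uv[1]-cy)/f,1])
def atz(p,uv,z):
    o,d=ray(p,uv);return o+d*(z-o[2])/d[2]
def proj(p,X):
    f,cx,cy=K(p);c=np.array(p["R"])@np.array(X,float)+np.array(p["t"]);return np.array([f*c[0]/c[2]+cx,f*c[1]/c[2]+cy])
def tri(ps,uvs):
    A=[];b=[]
    for p,uv in zip(ps,uvs):
        o,d=ray(p,uv);d=d/np.linalg.norm(d);P=np.eye(3)-np.outer(d,d);A.append(P);b.append(P@o)
    X=np.linalg.solve(sum(A),sum(b));return X,[np.linalg.norm(a@X-c) for a,c in zip(A,b)]
E
python3 - <<'E'
from h import *
np.set_printoptions(precision=1,suppress=True)
for n in ("top","side"):
    p=vision.read_camera(n); cv2.imwrite(f"pics/{n}0.png",p["img"][:,:,::-1])
    print(n,p["vertical_fov"],"cam at",ray(p,(280,210))[0])
    for l in ("stand","upper_flange","jaw_post","latch_post","latch_pivot","jaw_hinge","lower_flange"):
        print(l,[(np.round(d["uv"]),round(d["score"],2),atz(p,d["uv"],150)[:2]) for d in vision.search_frame(l,p)[:4]])
o=arm.get_obs();print(o["time"],o["eef_pos"],o["tool_rot"],o["wrist_force"])
E
```

```text
pics
top 56.86133920258655 cam at [ 375.7   16.7 1219.5]
stand [(array([259., 217.]), 0.7, array([550.7,  59. ])), (array([151., 174.]), 0.39, array([673.4, 368.5]))]
upper_flange [(array([323., 192.]), 0.83, array([ 623.9, -120.6])), (array([320., 244.]), 0.77, array([ 475.9, -111.8])), (array([308., 218.]), 0.56, array([550.4, -78.4])), (array([258., 178.]), 0.26, array([662.6,  62.4]))]
jaw_post []
latch_post [(array([293., 154.]), 0.62, array([736.4, -36.7])), (array([260., 182.]), 0.61, array([650.3,  56.5])), (array([288., 268.]), 0.35, array([409.8, -23.5]))]
latch_pivot [(array([259., 219.]), 0.86, array([544.5,  57.8]))]
jaw_hinge [(array([202., 161.]), 0.57, array([712.4, 224.4])), (array([257., 217.]), 0.56, array([550.1,  63.7]))]
lower_flange [(array([259., 218.]), 0.94, array([547.3,  59.2]))]
side 54.757522852454784 cam at [ 525.2 -835.3  901.1]
stand [(array([285., 223.]), 0.71, array([582.2, -65.2])), (array([313., 200.]), 0.63, array([667. ,  28.2]))]
upper_flange [(array([310., 276.]), 0.91, array([ 632.7, -243.7])), (array([251., 277.]), 0.82, array([ 495.2, -240.3])), (array([284., 266.]), 0.79, array([ 572.2, -211.9])), (array([283., 202.]), 0.62, array([579.9,  22.3]))]
jaw_post [(array([263., 192.]), 0.63, array([525.8,  67. ]))]
latch_post [(array([314., 200.]), 0.52, array([669.8,  28.1]))]
latch_pivot [(array([284., 222.]), 0.94, array([579.8, -61.3]))]
jaw_hinge [(array([287., 223.]), 0.84, array([588.4, -65. ]))]
lower_flange [(array([280., 224.]), 0.57, array([569.2, -65.7]))]
0.8 [291.9 580.8 231.4] [[-0.9  0.4  0. ]
 [ 0.4  0.9  0. ]
 [ 0.   0.  -1. ]] [-0.5 -0.5  0.3]
```

```bash
python3 - <<'E'
import cv2,numpy as np
a=cv2.imread("pics/top0.png");b=cv2.imread("pics/side0.png")
c=cv2.resize(a[120:300,180:380],None,fx=3,fy=3,interpolation=cv2.INTER_CUBIC);cv2.imwrite("pics/topc.png",c)
c=cv2.resize(b[130:310,180:380],None,fx=3,fy=3,interpolation=cv2.INTER_CUBIC);cv2.imwrite("pics/sidec.png",c)
E
```

```text
(no output)
```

View pics/top0.png

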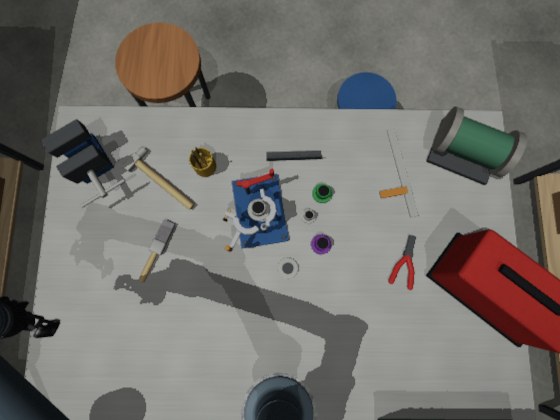

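View pics/topc.png

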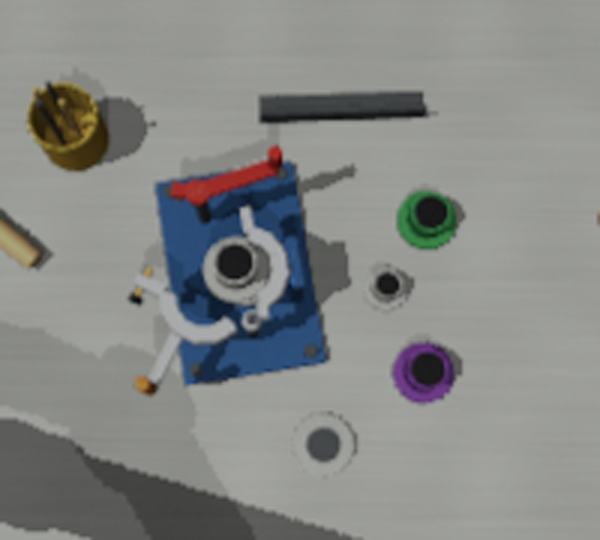

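View pics/sidec.png

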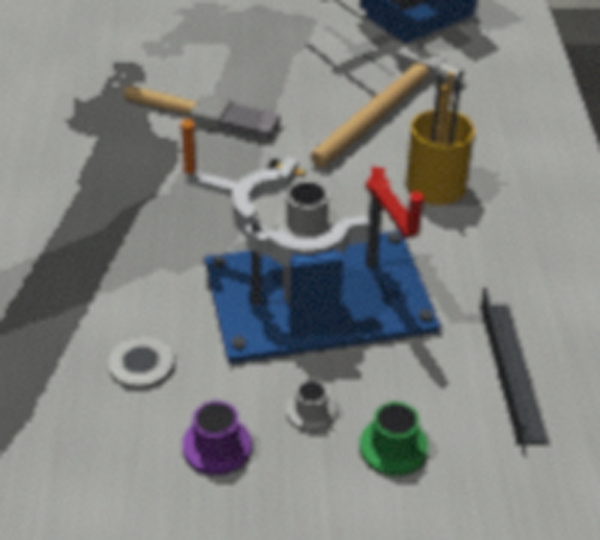

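The loose tubes in the top crop are:
- green at (431,212)
- purple at (428,370)
- small grey at (388,285)
- the large grey one on the stand at (236,262)

The large grey one is meant: it isn't green or purple, and it is larger than the small grey. The crop also shows the jaw post (orange) at about (147,385), the hinge at (252,320), the red lever's pivot at about (185,190) and its post at (275,155). The mouth points to +x. Next I'll measure these.

```bash
python3 - <<'E'
from h import *
from scipy.optimize import least_squares
np.set_printoptions(precision=1,suppress=True)
pt=vision.read_camera("top");ps=vision.read_camera("side")
T=lambda c:(180+(c[0]-1)/3,120+(c[1]-1)/3); S=lambda c:(180+(c[0]-1)/3,130+(c[1]-1)/3)
# base plate corners (order: local rect) z=12
tc=[T(c) for c in [(157,183),(293,163),(327,357),(187,384)]]
W=[atz(pt,c,12)[:2] for c in tc]
print("corners",W,[np.linalg.norm(W[i]-W[(i+1)%4]) for i in range(4)])
sc=[S(c) for c in [(206,258),(230,361),(440,329)]]
print("side corners",[atz(ps,c,12)[:2] for c in sc])
def blob(p,box,cond):
    x0,y0,x1,y1=box;im=p["img"][y0:y1,x0:x1];h=cv2.cvtColor(im,cv2.COLOR_RGB2HSV).astype(int)
    ys,xs=np.nonzero(cond(h));return np.c_[xs+x0,ys+y0]
org=lambda h:(h[...,0]>5)&(h[...,0]<22)&(h[...,1]>150)&(h[...,2]>90)
red=lambda h:((h[...,0]<5)|(h[...,0]>174))&(h[...,1]>150)&(h[...,2]>70)
b=blob(pt,(222,240,238,256),org);print("orange top",b.mean(0),b.min(0),b.max(0),len(b))
b2=blob(ps,(236,165,250,195),org);print("orange side",b2.mean(0),b2.min(0),b2.max(0))
print("tri",tri([pt,ps],[b.mean(0),b2.mean(0)]))
print("top pt z170",atz(ps,(b2[b2[:,1]<b2[:,1].min()+2]).mean(0),170))
r=blob(pt,(230,160,280,195),red);print("red top",r.min(0),r.max(0),r[r[:,0]>r[:,0].max()-4].mean(0),r[r[:,0]<r[:,0].min()+3].mean(0))
r2=blob(ps,(300,180,325,212),red);print("red side",r2.min(0),r2.max(0),r2[r2[:,0]>r2[:,0].max()-4].mean(0))
print("latch post: ",tri([pt,ps],[T((275,155)),S((415,197))]))
print("pivot: ",tri([pt,ps],[T((180,190)),S((377,172))]))
print("hinge: ",tri([pt,ps],[T((252,320)),S((254,217))]))
print("tube top: ",tri([pt,ps],[T((235,262)),S((308,191))]))
E
```

```text
corners [array([690.9, 152.5]), array([714.6,   7.2]), array([506.1, -29.9]), array([476.8, 114.9])] [np.float64(147.20076741665287), np.float64(211.76598967751846), np.float64(147.70890731373999), np.float64(217.37783051133786)]
side corners [array([477.1, 114.6]), array([503. , -33.3]), array([714.3,   4.2])]
orange top [227.5 247.7] [226 246] [229 250] 15
orange side [242.4 177.3] [241 170] [244 186]
tri (array([464.4, 143.9, 144.7]), [np.float64(0.9357768353788174), np.float64(0.9357768353788174)])
top pt z170 [465.  142.9 170. ]
red top [237 169] [273 188] [271.1 172.9] [238.1 183.1]
red side [303 186] [320 207] [318.  199.5]
latch post:  (array([678.5,  25.4, 169. ]), [np.float64(0.3628542180948125), np.float64(0.36285421809470414)])
pivot:  (array([654.2, 117.3, 125. ]), [np.float64(0.3859020002429994), np.float64(0.38590200024299226)])
hinge:  (array([528.2,  45.6, 129.4]), [np.float64(0.4097067803948474), np.float64(0.40970678039518493)])
tube top:  (array([580.4,  61.9, 147.4]), [np.float64(0.5159889925430607), np.float64(0.5159889925431739)])
```

```bash
python3 - <<'E'
from h import *
R=np.array(arm.get_obs()["tool_rot"]);print(R.round(4),"yaw of tool y",np.arctan2(R[1,1],R[0,1]))
E
```

```text
[[-0.8935  0.4491  0.    ]
 [ 0.4491  0.8935  0.    ]
 [ 0.      0.     -1.    ]] yaw of tool y 1.105069019757618
```

>>> move_arm(
  steps=[
    {"az": 0.1105},
    {"az": 0.1105},
    {"az": 0.1105},
    {"az": 0.1105},
    {"az": 0.1105},
    {"az": 0.1105},
    {"az": 0.1105},
    {"az": 0.1105},
    {"az": 0.1105},
    {"az": 0.1105},
  ],
  fingers=-1,
  newtons=30,
)

```text
validation failed for argument at $.st...
```

>>> move_arm(
  steps=[
    {"dx": 0, "dy": 0, "dz": 0, "ax": 0, "ay": 0, "az": 0.11},
    {"dx": 0, "dy": 0, "dz": 0, "ax": 0, "ay": 0, "az": 0.11},
    {"dx": 0, "dy": 0, "dz": 0, "ax": 0, "ay": 0, "az": 0.11},
    {"dx": 0, "dy": 0, "dz": 0, "ax": 0, "ay": 0, "az": 0.11},
    {"dx": 0, "dy": 0, "dz": 0, "ax": 0, "ay": 0, "az": 0.11},
    {"dx": 0, "dy": 0, "dz": 0, "ax": 0, "ay": 0, "az": 0.11},
    {"dx": 0, "dy": 0, "dz": 0, "ax": 0, "ay": 0, "az": 0.11},
    {"dx": 0, "dy": 0, "dz": 0, "ax": 0, "ay": 0, "az": 0.11},
    {"dx": 0, "dy": 0, "dz": 0, "ax": 0, "ay": 0, "az": 0.11},
    {"dx": 0, "dy": 0, "dz": 0, "ax": 0, "ay": 0, "az": 0.11},
  ],
  fingers=-1,
  newtons=30,
)

```text
time: 1.73
eef_pos: [291.9, 580.8, 231.3]
tool_rot: [[0.0, 1.0, -0.0], [1.0, -0.0, 0.0], [0.0, -0.0, -1.0]]
wrist_force: [0.4, 0.0, 0.2]
gripper_width: 1.0
grasp_force: 0.0
```

>>> move_arm(
  steps=[
    {"dx": -36, "dy": 14, "dz": 0, "ax": 0, "ay": 0, "az": 0},
    {"dx": -36, "dy": 14, "dz": 0, "ax": 0, "ay": 0, "az": 0},
    {"dx": -36, "dy": 14, "dz": 0, "ax": 0, "ay": 0, "az": 0},
    {"dx": -36, "dy": 14, "dz": 0, "ax": 0, "ay": 0, "az": 0},
    {"dx": -36, "dy": 14, "dz": 0, "ax": 0, "ay": 0, "az": 0},
    {"dx": -36, "dy": 14, "dz": 0, "ax": 0, "ay": 0, "az": 0},
    {"dx": -36, "dy": 14, "dz": 0, "ax": 0, "ay": 0, "az": 0},
    {"dx": -36, "dy": 14, "dz": 0, "ax": 0, "ay": 0, "az": 0},
    {"dx": -36, "dy": 14, "dz": 0, "ax": 0, "ay": 0, "az": 0},
    {"dx": -36, "dy": 14, "dz": 0, "ax": 0, "ay": 0, "az": 0},
  ],
)

```text
time: 2.57
eef_pos: [434.2, 219.7, 231.7]
tool_rot: [[-0.005, 1.0, 0.001], [1.0, 0.005, 0.001], [0.001, 0.001, -1.0]]
wrist_force: [0.9, 0.6, 0.7]
gripper_width: 1.0
grasp_force: 0.0
```

>>> move_arm(
  steps=[
    {"dx": -26, "dy": 11, "dz": 0, "ax": 0, "ay": 0, "az": 0},
    {"dx": -26, "dy": 11, "dz": 0, "ax": 0, "ay": 0, "az": 0},
    {"dx": -25, "dy": 11, "dz": 0, "ax": 0, "ay": 0, "az": 0},
    {"dx": 0, "dy": 0, "dz": 0, "ax": 0, "ay": 0, "az": 0},
    {"dx": 0, "dy": 0, "dz": 20, "ax": 0, "ay": 0, "az": 0},
    {"dx": 0, "dy": 0, "dz": 20, "ax": 0, "ay": 0, "az": 0},
    {"dx": 0, "dy": 0, "dz": 20, "ax": 0, "ay": 0, "az": 0},
    {"dx": 0, "dy": 0, "dz": 20, "ax": 0, "ay": 0, "az": 0},
    {"dx": 0, "dy": 0, "dz": 18, "ax": 0, "ay": 0, "az": 0},
    {"dx": 0, "dy": 0, "dz": 0, "ax": 0, "ay": 0, "az": 0},
  ],
)

```text
time: 3.4
eef_pos: [464.0, 144.0, 130.0]
tool_rot: [[-0.006, 1.0, -0.007], [1.0, 0.006, -0.003], [-0.003, -0.007, -1.0]]
wrist_force: [-0.7, -0.6, -0.4]
gripper_width: 1.0
grasp_force: 0.0
```

>>> move_arm(
  steps=[
    {"dx": 0, "dy": 0, "dz": 0, "ax": 0, "ay": 0, "az": 0},
    {"dx": 0, "dy": 0, "dz": 0, "ax": 0, "ay": 0, "az": 0},
    {"dx": 0, "dy": 0, "dz": 0, "ax": 0, "ay": 0, "az": 0},
    {"dx": 0, "dy": 0, "dz": 0, "ax": 0, "ay": 0, "az": 0},
    {"dx": 0, "dy": 0, "dz": 0, "ax": 0, "ay": 0, "az": 0},
    {"dx": 0, "dy": 0, "dz": 0, "ax": 0, "ay": 0, "az": 0},
    {"dx": 0, "dy": 0, "dz": 0, "ax": 0, "ay": 0, "az": 0},
    {"dx": 0, "dy": 0, "dz": 0, "ax": 0, "ay": 0, "az": 0},
    {"dx": 0, "dy": 0, "dz": 0, "ax": 0, "ay": 0, "az": 0},
    {"dx": 0, "dy": 0, "dz": 0, "ax": 0, "ay": 0, "az": 0},
  ],
  fingers=1,
  newtons=25,
)

```text
time: 4.23
eef_pos: [467.4, 145.4, 133.9]
tool_rot: [[-0.005, 1.0, 0.0], [1.0, 0.005, 0.001], [0.001, 0.0, -1.0]]
wrist_force: [-3.1, 1.4, 6.6]
gripper_width: 0.15
grasp_force: 25.8
```

```bash
python3 - <<'E'
import numpy as np
a=np.radians(np.arange(121.4,30,-2.5));P=np.c_[117*np.sin(a),117*np.cos(a)]
d=np.round(np.diff(P,axis=0),1);print([(i,*r) for i,r in enumerate(d.tolist())])
E
```

```text
[(0, 2.6, 4.4), (1, 2.4, 4.5), (2, 2.2, 4.6), (3, 2.0, 4.7), (4, 1.8, 4.8), (5, 1.5, 4.9), (6, 1.3, 4.9), (7, 1.1, 5.0), (8, 0.9, 5.0), (9, 0.7, 5.1), (10, 0.5, 5.1), (11, 0.2, 5.1), (12, 0.0, 5.1), (13, -0.2, 5.1), (14, -0.4, 5.1), (15, -0.7, 5.1), (16, -0.9, 5.0), (17, -1.1, 5.0), (18, -1.3, 4.9), (19, -1.5, 4.9), (20, -1.7, 4.8), (21, -1.9, 4.7), (22, -2.1, 4.6), (23, -2.3, 4.5), (24, -2.5, 4.4), (25, -2.7, 4.3), (26, -2.9, 4.2), (27, -3.1, 4.1), (28, -3.3, 3.9), (29, -3.4, 3.8), (30, -3.6, 3.6), (31, -3.8, 3.5), (32, -3.9, 3.3), (33, -4.0, 3.1), (34, -4.2, 2.9), (35, -4.3, 2.8)]
```

>>> move_arm(
  steps=[
    {"dx": 2.6, "dy": 4.4, "dz": 0, "ax": 0, "ay": 0, "az": 0},
    {"dx": 2.4, "dy": 4.5, "dz": 0, "ax": 0, "ay": 0, "az": 0},
    {"dx": 2.2, "dy": 4.6, "dz": 0, "ax": 0, "ay": 0, "az": 0},
    {"dx": 2.0, "dy": 4.7, "dz": 0, "ax": 0, "ay": 0, "az": 0},
    {"dx": 1.8, "dy": 4.8, "dz": 0, "ax": 0, "ay": 0, "az": 0},
    {"dx": 1.5, "dy": 4.9, "dz": 0, "ax": 0, "ay": 0, "az": 0},
    {"dx": 1.3, "dy": 4.9, "dz": 0, "ax": 0, "ay": 0, "az": 0},
    {"dx": 1.1, "dy": 5.0, "dz": 0, "ax": 0, "ay": 0, "az": 0},
    {"dx": 0.9, "dy": 5.0, "dz": 0, "ax": 0, "ay": 0, "az": 0},
    {"dx": 0.7, "dy": 5.1, "dz": 0, "ax": 0, "ay": 0, "az": 0},
  ],
)

```text
time: 5.07
eef_pos: [515.6, 162.3, 133.9]
tool_rot: [[-0.006, 1.0, 0.001], [1.0, 0.006, 0.001], [0.001, 0.001, -1.0]]
wrist_force: [-2.2, 2.2, 5.1]
gripper_width: 0.157
grasp_force: 25.8
```

>>> move_arm(
  steps=[
    {"dx": 0.5, "dy": 5.1, "dz": 0, "ax": 0, "ay": 0, "az": 0},
    {"dx": 0.2, "dy": 5.1, "dz": 0, "ax": 0, "ay": 0, "az": 0},
    {"dx": 0, "dy": 5.1, "dz": 0, "ax": 0, "ay": 0, "az": 0},
    {"dx": -0.2, "dy": 5.1, "dz": 0, "ax": 0, "ay": 0, "az": 0},
    {"dx": -0.4, "dy": 5.1, "dz": 0, "ax": 0, "ay": 0, "az": 0},
    {"dx": -0.7, "dy": 5.1, "dz": 0, "ax": 0, "ay": 0, "az": 0},
    {"dx": -0.9, "dy": 5.0, "dz": 0, "ax": 0, "ay": 0, "az": 0},
    {"dx": -1.1, "dy": 5.0, "dz": 0, "ax": 0, "ay": 0, "az": 0},
    {"dx": 0, "dy": 0, "dz": 0, "ax": 0, "ay": 0, "az": 0},
    {"dx": 0, "dy": 0, "dz": 0, "ax": 0, "ay": 0, "az": 0},
  ],
)

```text
time: 5.9
eef_pos: [557.3, 159.6, 134.0]
tool_rot: [[-0.005, 1.0, 0.004], [1.0, 0.005, 0.001], [0.001, 0.004, -1.0]]
wrist_force: [1.3, 2.2, 4.2]
gripper_width: 0.156
grasp_force: 25.7
```

```bash
python3 - <<'E'
from h import *
p=vision.read_camera("top");c=cv2.resize(p["img"][140:280,190:330],None,fx=4,fy=4,interpolation=cv2.INTER_CUBIC)
q=vision.read_camera("side");e=cv2.resize(q["img"][150:250,220:340],None,fx=4,fy=4,interpolation=cv2.INTER_CUBIC)
cv2.imwrite("pics/a.png",c[:,:,::-1]);cv2.imwrite("pics/a_s.png",e[:,:,::-1]);print(arm.get_obs()["wrist_force"])
E
```

```text
[1.77813813 2.3284056  3.4745455 ]
```

View pics/a_s.png

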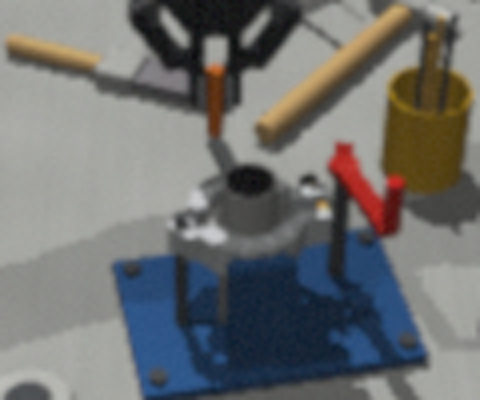

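The jaw is nearly shut: the ring half closes on the tube at (250,185) in the side crop, and the tip is at (310,183). I'll go on in smaller steps and watch the force.

>>> move_arm(
  steps=[
    {"dx": -0.5, "dy": 2, "dz": 0, "ax": 0, "ay": 0, "az": 0},
    {"dx": -0.6, "dy": 2, "dz": 0, "ax": 0, "ay": 0, "az": 0},
    {"dx": -0.6, "dy": 2, "dz": 0, "ax": 0, "ay": 0, "az": 0},
    {"dx": -0.6, "dy": 2, "dz": 0, "ax": 0, "ay": 0, "az": 0},
    {"dx": 0, "dy": 0, "dz": 0, "ax": 0, "ay": 0, "az": 0},
    {"dx": 0, "dy": 0, "dz": 0, "ax": 0, "ay": 0, "az": 0},
    {"dx": 0, "dy": 0, "dz": 0, "ax": 0, "ay": 0, "az": 0},
    {"dx": 0, "dy": 0, "dz": 0, "ax": 0, "ay": 0, "az": 0},
    {"dx": 0, "dy": 0, "dz": 0, "ax": 0, "ay": 0, "az": 0},
    {"dx": 0, "dy": 0, "dz": 0, "ax": 0, "ay": 0, "az": 0},
  ],
)

```text
time: 6.83
eef_pos: [563.7, 157.8, 134.0]
tool_rot: [[-0.006, 1.0, 0.001], [1.0, 0.006, 0.002], [0.002, 0.001, -1.0]]
wrist_force: [-0.2, 3.4, 5.4]
gripper_width: 0.157
grasp_force: 25.8
```

>>> move_arm(
  steps=[
    {"dx": -0.7, "dy": 2, "dz": 0, "ax": 0, "ay": 0, "az": 0},
    {"dx": -0.7, "dy": 2, "dz": 0, "ax": 0, "ay": 0, "az": 0},
    {"dx": -0.7, "dy": 2, "dz": 0, "ax": 0, "ay": 0, "az": 0},
    {"dx": 0, "dy": 0, "dz": 0, "ax": 0, "ay": 0, "az": 0},
    {"dx": 0, "dy": 0, "dz": 0, "ax": 0, "ay": 0, "az": 0},
    {"dx": 0, "dy": 0, "dz": 0, "ax": 0, "ay": 0, "az": 0},
    {"dx": 0, "dy": 0, "dz": 0, "ax": 0, "ay": 0, "az": 0},
    {"dx": 0, "dy": 0, "dz": 0, "ax": 0, "ay": 0, "az": 0},
    {"dx": 0, "dy": 0, "dz": 0, "ax": 0, "ay": 0, "az": 0},
    {"dx": 0, "dy": 0, "dz": 0, "ax": 0, "ay": 0, "az": 0},
  ],
)

```text
time: 7.67
eef_pos: [569.7, 155.8, 134.0]
tool_rot: [[-0.006, 1.0, 0.001], [1.0, 0.006, 0.002], [0.002, 0.001, -1.0]]
wrist_force: [0.8, 2.2, 5.6]
gripper_width: 0.151
grasp_force: 25.8
```

>>> move_arm(
  steps=[
    {"dx": -0.8, "dy": 2, "dz": 0, "ax": 0, "ay": 0, "az": 0},
    {"dx": -0.8, "dy": 2, "dz": 0, "ax": 0, "ay": 0, "az": 0},
    {"dx": -0.9, "dy": 2, "dz": 0, "ax": 0, "ay": 0, "az": 0},
    {"dx": 0, "dy": 0, "dz": 0, "ax": 0, "ay": 0, "az": 0},
    {"dx": 0, "dy": 0, "dz": 0, "ax": 0, "ay": 0, "az": 0},
    {"dx": 0, "dy": 0, "dz": 0, "ax": 0, "ay": 0, "az": 0},
    {"dx": 0, "dy": 0, "dz": 0, "ax": 0, "ay": 0, "az": 0},
    {"dx": 0, "dy": 0, "dz": 0, "ax": 0, "ay": 0, "az": 0},
    {"dx": 0, "dy": 0, "dz": 0, "ax": 0, "ay": 0, "az": 0},
    {"dx": 0, "dy": 0, "dz": 0, "ax": 0, "ay": 0, "az": 0},
  ],
)

```text
time: 8.5
eef_pos: [573.4, 154.4, 133.9]
tool_rot: [[-0.007, 1.0, -0.004], [1.0, 0.007, 0.003], [0.003, -0.004, -1.0]]
wrist_force: [-5.7, 3.5, 9.4]
gripper_width: 0.152
grasp_force: 26.3
```

>>> move_arm(
  steps=[
    {"dx": -0.4, "dy": 1, "dz": 0, "ax": 0, "ay": 0, "az": 0},
    {"dx": -0.4, "dy": 1, "dz": 0, "ax": 0, "ay": 0, "az": 0},
    {"dx": 0, "dy": 0, "dz": 0, "ax": 0, "ay": 0, "az": 0},
    {"dx": 0, "dy": 0, "dz": 0, "ax": 0, "ay": 0, "az": 0},
    {"dx": 0, "dy": 0, "dz": 0, "ax": 0, "ay": 0, "az": 0},
    {"dx": 0, "dy": 0, "dz": 0, "ax": 0, "ay": 0, "az": 0},
    {"dx": 0, "dy": 0, "dz": 0, "ax": 0, "ay": 0, "az": 0},
    {"dx": 0, "dy": 0, "dz": 0, "ax": 0, "ay": 0, "az": 0},
    {"dx": 0, "dy": 0, "dz": 0, "ax": 0, "ay": 0, "az": 0},
    {"dx": 0, "dy": 0, "dz": 0, "ax": 0, "ay": 0, "az": 0},
  ],
)

```text
time: 9.33
eef_pos: [573.6, 154.4, 133.8]
tool_rot: [[-0.008, 1.0, -0.008], [1.0, 0.008, 0.003], [0.003, -0.008, -1.0]]
wrist_force: [-9.1, 3.6, 12.9]
gripper_width: 0.153
grasp_force: 27.0
```

>>> move_arm(
  steps=[
    {"dx": 0, "dy": 0, "dz": 0, "ax": 0, "ay": 0, "az": 0},
    {"dx": 0, "dy": 0, "dz": 0, "ax": 0, "ay": 0, "az": 0},
    {"dx": 0, "dy": 0, "dz": 0, "ax": 0, "ay": 0, "az": 0},
    {"dx": 0, "dy": 0, "dz": 0, "ax": 0, "ay": 0, "az": 0},
    {"dx": 0, "dy": 0, "dz": 0, "ax": 0, "ay": 0, "az": 0},
    {"dx": 0, "dy": 0, "dz": -15, "ax": 0, "ay": 0, "az": 0},
    {"dx": 0, "dy": 0, "dz": -20, "ax": 0, "ay": 0, "az": 0},
    {"dx": 0, "dy": 0, "dz": -20, "ax": 0, "ay": 0, "az": 0},
    {"dx": 0, "dy": 0, "dz": -15, "ax": 0, "ay": 0, "az": 0},
    {"dx": 0, "dy": 0, "dz": 0, "ax": 0, "ay": 0, "az": 0},
  ],
  fingers=-0.3,
)

```text
time: 10.17
eef_pos: [580.4, 151.4, 206.8]
tool_rot: [[-0.004, 1.0, 0.007], [1.0, 0.004, 0.002], [0.002, 0.007, -1.0]]
wrist_force: [-0.1, 0.2, 0.3]
gripper_width: 0.649
grasp_force: 0.0
```

>>> move_arm(
  steps=[
    {"dx": -21, "dy": 17, "dz": 0, "ax": 0, "ay": 0, "az": 0},
    {"dx": -21, "dy": 17, "dz": 0, "ax": 0, "ay": 0, "az": 0},
    {"dx": -21, "dy": 17, "dz": 0, "ax": 0, "ay": 0, "az": 0},
    {"dx": -21, "dy": 17, "dz": 0, "ax": 0, "ay": 0, "az": 0},
    {"dx": -21, "dy": 17, "dz": 0, "ax": 0, "ay": 0, "az": 0},
    {"dx": -22, "dy": 17, "dz": 0, "ax": 0, "ay": 0, "az": 0},
    {"dx": 0, "dy": 0, "dz": 0, "ax": 0, "ay": 0, "az": 0},
    {"dx": 0, "dy": 0, "dz": 0, "ax": 0, "ay": 0, "az": 0},
    {"dx": 0, "dy": 0, "dz": 0, "ax": 0, "ay": 0, "az": 0},
    {"dx": 0, "dy": 0, "dz": 0, "ax": 0, "ay": 0, "az": 0},
  ],
  fingers=-0.3,
)

```text
time: 11.0
eef_pos: [679.3, 26.8, 202.1]
tool_rot: [[-0.007, 1.0, -0.002], [1.0, 0.007, 0.001], [0.001, -0.002, -1.0]]
wrist_force: [0.3, 0.2, -0.8]
gripper_width: 0.649
grasp_force: 0.0
```

```bash
python3 - <<'E'
from h import *
p=vision.read_camera("top");q=vision.read_camera("side")
c=cv2.resize(p["img"][150:260,215:295],None,fx=5,fy=5,interpolation=cv2.INTER_CUBIC)
e=cv2.resize(q["img"][150:260,240:330],None,fx=5,fy=5,interpolation=cv2.INTER_CUBIC)
cv2.imwrite("pics/b.png",np.hstack([c,e[:550,:400]])[:,:,::-1]);o=arm.get_obs();print(o["eef_pos"],o["wrist_force"],o["time"])
d=[proj(c_,(577.4,54.3,143)) for c_ in (p,q)];print("expected tube-top centre",d)
E
```

```text
[679.5779151   27.04818019 202.74895116] [-0.0419573   0.08791884 -0.78923283] 11.1
expected tube-top centre [array([260.71842017, 208.19282301]), array([281.19526721, 196.24575454])]
```

View pics/b.png

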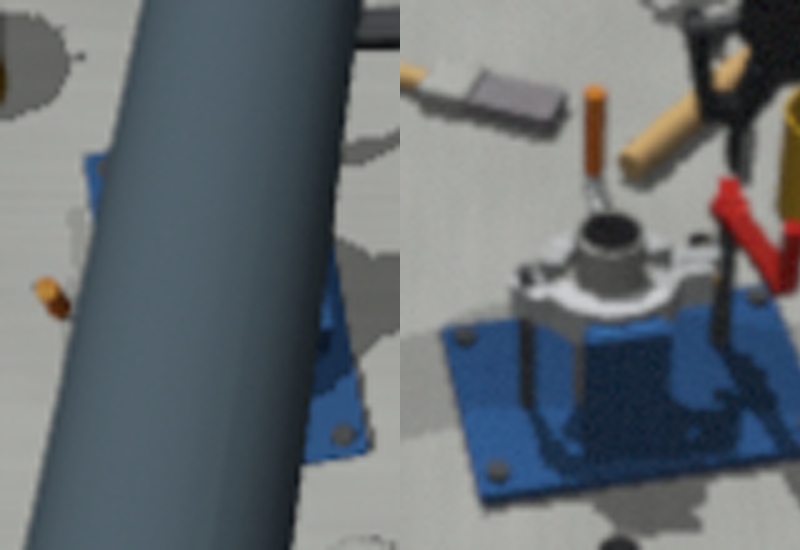

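In the side view the tube top is at about (282,197), against an expected centred position of (281,196). The ring is closed around both flanges. Next is the latch post.

>>> move_arm(
  steps=[
    {"dx": -1.5, "dy": -1, "dz": 20, "ax": 0, "ay": 0, "az": 0},
    {"dx": 0, "dy": 0, "dz": 20, "ax": 0, "ay": 0, "az": 0},
    {"dx": 0, "dy": 0, "dz": 20, "ax": 0, "ay": 0, "az": 0},
    {"dx": 0, "dy": 0, "dz": 9, "ax": 0, "ay": 0, "az": 0},
    {"dx": 0, "dy": 0, "dz": 0, "ax": 0, "ay": 0, "az": 0},
    {"dx": 0, "dy": 0, "dz": 0, "ax": 0, "ay": 0, "az": 0},
    {"dx": 0, "dy": 0, "dz": 0, "ax": 0, "ay": 0, "az": 0},
    {"dx": 0, "dy": 0, "dz": 0, "ax": 0, "ay": 0, "az": 0},
    {"dx": 0, "dy": 0, "dz": 0, "ax": 0, "ay": 0, "az": 0},
    {"dx": 0, "dy": 0, "dz": 0, "ax": 0, "ay": 0, "az": 0},
  ],
)

```text
time: 11.93
eef_pos: [680.0, 23.3, 135.4]
tool_rot: [[-0.005, 1.0, 0.002], [1.0, 0.005, 0.0], [0.0, 0.002, -1.0]]
wrist_force: [0.2, 0.8, 0.1]
gripper_width: 0.649
grasp_force: 0.0
```

>>> move_arm(
  steps=[
    {"dx": 0, "dy": 0, "dz": 0, "ax": 0, "ay": 0, "az": 0},
    {"dx": 0, "dy": 0, "dz": 0, "ax": 0, "ay": 0, "az": 0},
    {"dx": 0, "dy": 0, "dz": 0, "ax": 0, "ay": 0, "az": 0},
    {"dx": 0, "dy": 0, "dz": 0, "ax": 0, "ay": 0, "az": 0},
    {"dx": 0, "dy": 0, "dz": 0, "ax": 0, "ay": 0, "az": 0},
    {"dx": 0, "dy": 0, "dz": 0, "ax": 0, "ay": 0, "az": 0},
    {"dx": 0, "dy": 0, "dz": 0, "ax": 0, "ay": 0, "az": 0},
    {"dx": 0, "dy": 0, "dz": 0, "ax": 0, "ay": 0, "az": 0},
    {"dx": 0, "dy": 0, "dz": 0, "ax": 0, "ay": 0, "az": 0},
    {"dx": 0, "dy": 0, "dz": 0, "ax": 0, "ay": 0, "az": 0},
  ],
  fingers=1,
  newtons=30,
)

```text
time: 12.77
eef_pos: [679.7, 23.4, 134.4]
tool_rot: [[-0.005, 1.0, 0.001], [1.0, 0.005, -0.0], [-0.0, 0.001, -1.0]]
wrist_force: [1.6, -0.4, -0.8]
gripper_width: 0.158
grasp_force: 29.8
```

```bash
python3 - <<'E'
import numpy as np
for s,e,st in ((-70,-10,5),(-10,70,2)):
    g=np.arange(s,e+.1,st);a=np.radians(g);P=80*np.c_[np.sin(a),np.cos(a)]
    print([(int(k),*r) for k,r in zip(g,np.round(np.diff(P,axis=0),1).tolist())])
E
```

```text
[(-70, 2.7, 6.4), (-65, 3.2, 6.2), (-60, 3.7, 5.9), (-55, 4.2, 5.5), (-50, 4.7, 5.1), (-45, 5.1, 4.7), (-40, 5.5, 4.2), (-35, 5.9, 3.7), (-30, 6.2, 3.2), (-25, 6.4, 2.7), (-20, 6.7, 2.1), (-15, 6.8, 1.5)]
[(-10, 2.8, 0.4), (-8, 2.8, 0.3), (-6, 2.8, 0.2), (-4, 2.8, 0.1), (-2, 2.8, 0.0), (0, 2.8, -0.0), (2, 2.8, -0.1), (4, 2.8, -0.2), (6, 2.8, -0.3), (8, 2.8, -0.4), (10, 2.7, -0.5), (12, 2.7, -0.6), (14, 2.7, -0.7), (16, 2.7, -0.8), (18, 2.6, -0.9), (20, 2.6, -1.0), (22, 2.6, -1.1), (24, 2.5, -1.2), (26, 2.5, -1.3), (28, 2.4, -1.4), (30, 2.4, -1.4), (32, 2.3, -1.5), (34, 2.3, -1.6), (36, 2.2, -1.7), (38, 2.2, -1.8), (40, 2.1, -1.8), (42, 2.0, -1.9), (44, 2.0, -2.0), (46, 1.9, -2.0), (48, 1.8, -2.1), (50, 1.8, -2.2), (52, 1.7, -2.2), (54, 1.6, -2.3), (56, 1.5, -2.3), (58, 1.4, -2.4), (60, 1.4, -2.4), (62, 1.3, -2.5), (64, 1.2, -2.5), (66, 1.1, -2.6), (68, 1.0, -2.6)]
```

>>> move_arm(
  steps=[
    {"dx": 2.7, "dy": 6.4, "dz": 0, "ax": 0, "ay": 0, "az": 0},
    {"dx": 3.2, "dy": 6.2, "dz": 0, "ax": 0, "ay": 0, "az": 0},
    {"dx": 3.7, "dy": 5.9, "dz": 0, "ax": 0, "ay": 0, "az": 0},
    {"dx": 4.2, "dy": 5.5, "dz": 0, "ax": 0, "ay": 0, "az": 0},
    {"dx": 4.7, "dy": 5.1, "dz": 0, "ax": 0, "ay": 0, "az": 0},
    {"dx": 5.1, "dy": 4.7, "dz": 0, "ax": 0, "ay": 0, "az": 0},
    {"dx": 0, "dy": 0, "dz": 0, "ax": 0, "ay": 0, "az": 0},
    {"dx": 0, "dy": 0, "dz": 0, "ax": 0, "ay": 0, "az": 0},
    {"dx": 0, "dy": 0, "dz": 0, "ax": 0, "ay": 0, "az": 0},
    {"dx": 0, "dy": 0, "dz": 0, "ax": 0, "ay": 0, "az": 0},
  ],
)

```text
time: 13.6
eef_pos: [711.8, 44.8, 134.4]
tool_rot: [[-0.003, 1.0, -0.003], [1.0, 0.003, -0.002], [-0.002, -0.003, -1.0]]
wrist_force: [-4.2, -4.0, 4.6]
gripper_width: 0.152
grasp_force: 30.4
```

>>> move_arm(
  steps=[
    {"dx": 5.5, "dy": 4.2, "dz": 0, "ax": 0, "ay": 0, "az": 0},
    {"dx": 5.9, "dy": 3.7, "dz": 0, "ax": 0, "ay": 0, "az": 0},
    {"dx": 6.2, "dy": 3.2, "dz": 0, "ax": 0, "ay": 0, "az": 0},
    {"dx": 6.4, "dy": 2.7, "dz": 0, "ax": 0, "ay": 0, "az": 0},
    {"dx": 6.7, "dy": 2.1, "dz": 0, "ax": 0, "ay": 0, "az": 0},
    {"dx": 6.8, "dy": 1.5, "dz": 0, "ax": 0, "ay": 0, "az": 0},
    {"dx": 0, "dy": 0, "dz": 0, "ax": 0, "ay": 0, "az": 0},
    {"dx": 0, "dy": 0, "dz": 0, "ax": 0, "ay": 0, "az": 0},
    {"dx": 0, "dy": 0, "dz": 0, "ax": 0, "ay": 0, "az": 0},
    {"dx": 0, "dy": 0, "dz": 0, "ax": 0, "ay": 0, "az": 0},
  ],
)

```text
time: 14.43
eef_pos: [730.8, 81.8, 134.5]
tool_rot: [[-0.003, 1.0, 0.002], [1.0, 0.003, -0.003], [-0.003, 0.002, -1.0]]
wrist_force: [1.5, -5.6, 2.2]
gripper_width: 0.156
grasp_force: 30.1
```

>>> move_arm(
  steps=[
    {"dx": 1.1, "dy": 0.2, "dz": 0, "ax": 0, "ay": 0, "az": 0},
    {"dx": 1.1, "dy": 0.2, "dz": 0, "ax": 0, "ay": 0, "az": 0},
    {"dx": 1.1, "dy": 0.1, "dz": 0, "ax": 0, "ay": 0, "az": 0},
    {"dx": 1.1, "dy": 0.1, "dz": 0, "ax": 0, "ay": 0, "az": 0},
    {"dx": 1.1, "dy": 0.1, "dz": 0, "ax": 0, "ay": 0, "az": 0},
    {"dx": 1.1, "dy": 0.1, "dz": 0, "ax": 0, "ay": 0, "az": 0},
    {"dx": 1.1, "dy": 0.1, "dz": 0, "ax": 0, "ay": 0, "az": 0},
    {"dx": 1.1, "dy": 0, "dz": 0, "ax": 0, "ay": 0, "az": 0},
    {"dx": 1.1, "dy": 0, "dz": 0, "ax": 0, "ay": 0, "az": 0},
    {"dx": 1.1, "dy": 0, "dz": 0, "ax": 0, "ay": 0, "az": 0},
  ],
)

```text
time: 15.27
eef_pos: [732.2, 90.6, 134.5]
tool_rot: [[-0.001, 1.0, 0.003], [1.0, 0.001, -0.006], [-0.006, 0.003, -1.0]]
wrist_force: [2.6, -6.9, 0.9]
gripper_width: 0.155
grasp_force: 30.0
```

>>> move_arm(
  steps=[
    {"dx": 1, "dy": 0, "dz": 0, "ax": 0, "ay": 0, "az": 0},
    {"dx": 1, "dy": 0, "dz": 0, "ax": 0, "ay": 0, "az": 0},
    {"dx": 1, "dy": 0, "dz": 0, "ax": 0, "ay": 0, "az": 0},
    {"dx": 1, "dy": 0, "dz": 0, "ax": 0, "ay": 0, "az": 0},
    {"dx": 1, "dy": 0, "dz": 0, "ax": 0, "ay": 0, "az": 0},
    {"dx": 1, "dy": 0, "dz": 0, "ax": 0, "ay": 0, "az": 0},
    {"dx": 1, "dy": -0.1, "dz": 0, "ax": 0, "ay": 0, "az": 0},
    {"dx": 1, "dy": -0.1, "dz": 0, "ax": 0, "ay": 0, "az": 0},
    {"dx": 1, "dy": -0.1, "dz": 0, "ax": 0, "ay": 0, "az": 0},
    {"dx": 1, "dy": -0.1, "dz": 0, "ax": 0, "ay": 0, "az": 0},
  ],
)

```text
time: 16.1
eef_pos: [732.5, 101.0, 134.5]
tool_rot: [[-0.002, 1.0, 0.005], [1.0, 0.002, -0.005], [-0.005, 0.005, -1.0]]
wrist_force: [4.5, -6.6, -0.2]
gripper_width: 0.15
grasp_force: 30.0
```

>>> move_arm(
  steps=[
    {"dx": 1, "dy": 0, "dz": 0, "ax": 0, "ay": 0, "az": 0},
    {"dx": 1, "dy": 0, "dz": 0, "ax": 0, "ay": 0, "az": 0},
    {"dx": 1, "dy": 0, "dz": 0, "ax": 0, "ay": 0, "az": 0},
    {"dx": 1, "dy": 0, "dz": 0, "ax": 0, "ay": 0, "az": 0},
    {"dx": 1, "dy": 0, "dz": 0, "ax": 0, "ay": 0, "az": 0},
    {"dx": 1, "dy": 0, "dz": 0, "ax": 0, "ay": 0, "az": 0},
    {"dx": 1, "dy": -0.1, "dz": 0, "ax": 0, "ay": 0, "az": 0},
    {"dx": 1, "dy": -0.1, "dz": 0, "ax": 0, "ay": 0, "az": 0},
    {"dx": 1, "dy": -0.1, "dz": 0, "ax": 0, "ay": 0, "az": 0},
    {"dx": 1, "dy": -0.1, "dz": 0, "ax": 0, "ay": 0, "az": 0},
  ],
)

```text
time: 16.93
eef_pos: [731.6, 111.2, 134.5]
tool_rot: [[-0.002, 1.0, 0.004], [1.0, 0.002, -0.005], [-0.005, 0.004, -1.0]]
wrist_force: [3.5, -6.0, 0.1]
gripper_width: 0.156
grasp_force: 30.0
```

>>> move_arm(
  steps=[
    {"dx": 1, "dy": -0.2, "dz": 0, "ax": 0, "ay": 0, "az": 0},
    {"dx": 1, "dy": -0.2, "dz": 0, "ax": 0, "ay": 0, "az": 0},
    {"dx": 1, "dy": -0.2, "dz": 0, "ax": 0, "ay": 0, "az": 0},
    {"dx": 1, "dy": -0.2, "dz": 0, "ax": 0, "ay": 0, "az": 0},
    {"dx": 1, "dy": -0.2, "dz": 0, "ax": 0, "ay": 0, "az": 0},
    {"dx": 1, "dy": -0.2, "dz": 0, "ax": 0, "ay": 0, "az": 0},
    {"dx": 1, "dy": -0.3, "dz": 0, "ax": 0, "ay": 0, "az": 0},
    {"dx": 1, "dy": -0.3, "dz": 0, "ax": 0, "ay": 0, "az": 0},
    {"dx": 1, "dy": -0.3, "dz": 0, "ax": 0, "ay": 0, "az": 0},
    {"dx": 1, "dy": -0.3, "dz": 0, "ax": 0, "ay": 0, "az": 0},
  ],
)

```text
time: 17.77
eef_pos: [729.3, 121.5, 134.5]
tool_rot: [[-0.002, 1.0, 0.004], [1.0, 0.002, -0.005], [-0.005, 0.004, -1.0]]
wrist_force: [2.4, -6.4, -0.7]
gripper_width: 0.152
grasp_force: 30.0
```

>>> move_arm(
  steps=[
    {"dx": 0.9, "dy": -0.3, "dz": 0, "ax": 0, "ay": 0, "az": 0},
    {"dx": 0.9, "dy": -0.3, "dz": 0, "ax": 0, "ay": 0, "az": 0},
    {"dx": 0.9, "dy": -0.3, "dz": 0, "ax": 0, "ay": 0, "az": 0},
    {"dx": 0.9, "dy": -0.4, "dz": 0, "ax": 0, "ay": 0, "az": 0},
    {"dx": 0.9, "dy": -0.4, "dz": 0, "ax": 0, "ay": 0, "az": 0},
    {"dx": 0.9, "dy": -0.4, "dz": 0, "ax": 0, "ay": 0, "az": 0},
    {"dx": 0.9, "dy": -0.4, "dz": 0, "ax": 0, "ay": 0, "az": 0},
    {"dx": 0.9, "dy": -0.4, "dz": 0, "ax": 0, "ay": 0, "az": 0},
    {"dx": 0.9, "dy": -0.4, "dz": 0, "ax": 0, "ay": 0, "az": 0},
    {"dx": 0.9, "dy": -0.4, "dz": 0, "ax": 0, "ay": 0, "az": 0},
  ],
)

```text
time: 18.6
eef_pos: [725.8, 131.0, 134.5]
tool_rot: [[-0.002, 1.0, 0.004], [1.0, 0.002, -0.004], [-0.004, 0.004, -1.0]]
wrist_force: [3.0, -6.7, -0.7]
gripper_width: 0.152
grasp_force: 30.0
```

>>> move_arm(
  steps=[
    {"dx": 0.6, "dy": -0.3, "dz": 0, "ax": 0, "ay": 0, "az": 0},
    {"dx": 0.6, "dy": -0.3, "dz": 0, "ax": 0, "ay": 0, "az": 0},
    {"dx": 0.6, "dy": -0.3, "dz": 0, "ax": 0, "ay": 0, "az": 0},
    {"dx": 0.6, "dy": -0.3, "dz": 0, "ax": 0, "ay": 0, "az": 0},
    {"dx": 0.6, "dy": -0.3, "dz": 0, "ax": 0, "ay": 0, "az": 0},
    {"dx": 0.6, "dy": -0.3, "dz": 0, "ax": 0, "ay": 0, "az": 0},
    {"dx": 0.6, "dy": -0.3, "dz": 0, "ax": 0, "ay": 0, "az": 0},
    {"dx": 0.6, "dy": -0.3, "dz": 0, "ax": 0, "ay": 0, "az": 0},
    {"dx": 0.6, "dy": -0.3, "dz": 0, "ax": 0, "ay": 0, "az": 0},
    {"dx": 0.6, "dy": -0.3, "dz": 0, "ax": 0, "ay": 0, "az": 0},
  ],
)

```text
time: 19.43
eef_pos: [723.1, 136.6, 134.5]
tool_rot: [[-0.002, 1.0, 0.005], [1.0, 0.002, -0.004], [-0.004, 0.005, -1.0]]
wrist_force: [3.4, -7.3, -0.2]
gripper_width: 0.156
grasp_force: 30.0
```

>>> move_arm(
  steps=[
    {"dx": 0.35, "dy": -0.2, "dz": 0, "ax": 0, "ay": 0, "az": 0},
    {"dx": 0.35, "dy": -0.2, "dz": 0, "ax": 0, "ay": 0, "az": 0},
    {"dx": 0.35, "dy": -0.2, "dz": 0, "ax": 0, "ay": 0, "az": 0},
    {"dx": 0.35, "dy": -0.2, "dz": 0, "ax": 0, "ay": 0, "az": 0},
    {"dx": 0.35, "dy": -0.2, "dz": 0, "ax": 0, "ay": 0, "az": 0},
    {"dx": 0.35, "dy": -0.2, "dz": 0, "ax": 0, "ay": 0, "az": 0},
    {"dx": 0.35, "dy": -0.2, "dz": 0, "ax": 0, "ay": 0, "az": 0},
    {"dx": 0.35, "dy": -0.2, "dz": 0, "ax": 0, "ay": 0, "az": 0},
    {"dx": 0.35, "dy": -0.2, "dz": 0, "ax": 0, "ay": 0, "az": 0},
    {"dx": 0.35, "dy": -0.2, "dz": 0, "ax": 0, "ay": 0, "az": 0},
  ],
)

```text
time: 20.27
eef_pos: [721.4, 139.5, 134.5]
tool_rot: [[-0.002, 1.0, 0.006], [1.0, 0.002, -0.005], [-0.005, 0.006, -1.0]]
wrist_force: [6.1, -6.3, -1.0]
gripper_width: 0.152
grasp_force: 30.0
```

>>> move_arm(
  steps=[
    {"dx": 0.35, "dy": -0.2, "dz": 0, "ax": 0, "ay": 0, "az": 0},
    {"dx": 0.35, "dy": -0.2, "dz": 0, "ax": 0, "ay": 0, "az": 0},
    {"dx": 0.35, "dy": -0.2, "dz": 0, "ax": 0, "ay": 0, "az": 0},
    {"dx": 0.35, "dy": -0.2, "dz": 0, "ax": 0, "ay": 0, "az": 0},
    {"dx": 0.35, "dy": -0.2, "dz": 0, "ax": 0, "ay": 0, "az": 0},
    {"dx": 0.35, "dy": -0.2, "dz": 0, "ax": 0, "ay": 0, "az": 0},
    {"dx": 0.35, "dy": -0.2, "dz": 0, "ax": 0, "ay": 0, "az": 0},
    {"dx": 0.35, "dy": -0.2, "dz": 0, "ax": 0, "ay": 0, "az": 0},
    {"dx": 0.35, "dy": -0.2, "dz": 0, "ax": 0, "ay": 0, "az": 0},
    {"dx": 0.35, "dy": -0.2, "dz": 0, "ax": 0, "ay": 0, "az": 0},
  ],
)

```text
time: 21.1
eef_pos: [719.7, 142.4, 134.5]
tool_rot: [[-0.001, 1.0, 0.006], [1.0, 0.001, -0.006], [-0.006, 0.006, -1.0]]
wrist_force: [5.3, -6.5, -0.8]
gripper_width: 0.154
grasp_force: 30.0
```

>>> move_arm(
  steps=[
    {"dx": 0.35, "dy": -0.2, "dz": 0, "ax": 0, "ay": 0, "az": 0},
    {"dx": 0.35, "dy": -0.2, "dz": 0, "ax": 0, "ay": 0, "az": 0},
    {"dx": 0.35, "dy": -0.2, "dz": 0, "ax": 0, "ay": 0, "az": 0},
    {"dx": 0.35, "dy": -0.2, "dz": 0, "ax": 0, "ay": 0, "az": 0},
    {"dx": 0.35, "dy": -0.2, "dz": 0, "ax": 0, "ay": 0, "az": 0},
    {"dx": 0.35, "dy": -0.3, "dz": 0, "ax": 0, "ay": 0, "az": 0},
    {"dx": 0.35, "dy": -0.3, "dz": 0, "ax": 0, "ay": 0, "az": 0},
    {"dx": 0.35, "dy": -0.3, "dz": 0, "ax": 0, "ay": 0, "az": 0},
    {"dx": 0.35, "dy": -0.3, "dz": 0, "ax": 0, "ay": 0, "az": 0},
    {"dx": 0.35, "dy": -0.3, "dz": 0, "ax": 0, "ay": 0, "az": 0},
  ],
)

```text
time: 21.93
eef_pos: [717.6, 145.4, 134.5]
tool_rot: [[-0.001, 1.0, 0.007], [1.0, 0.001, -0.006], [-0.006, 0.007, -1.0]]
wrist_force: [6.9, -7.8, -2.2]
gripper_width: 0.154
grasp_force: 30.1
```

```bash
python3 - <<'E'
from h import *
q=vision.read_camera("side");o=arm.get_obs();print(o["eef_pos"],o["wrist_force"],o["time"])
p=vision.read_camera("top")
e=cv2.resize(q["img"][165:215,270:330],None,fx=8,fy=8,interpolation=cv2.INTER_CUBIC)
c=cv2.resize(p["img"][165:215,230:270],None,fx=8,fy=8,interpolation=cv2.INTER_CUBIC)
cv2.imwrite("pics/c.png",np.hstack([e,c])[:,:,::-1])
for i in range(3):
    vision.read_camera("side");print(np.round(arm.get_obs()["wrist_force"],2))
E
```

```text
[717.51563435 145.54394007 134.55292889] [ 5.8503363  -7.25948818 -2.08452263] 21.9833
[ 6.73 -7.34 -0.9 ]
[ 7.   -7.83 -1.24]
[ 6.79 -6.73 -0.69]
```

View pics/c.png

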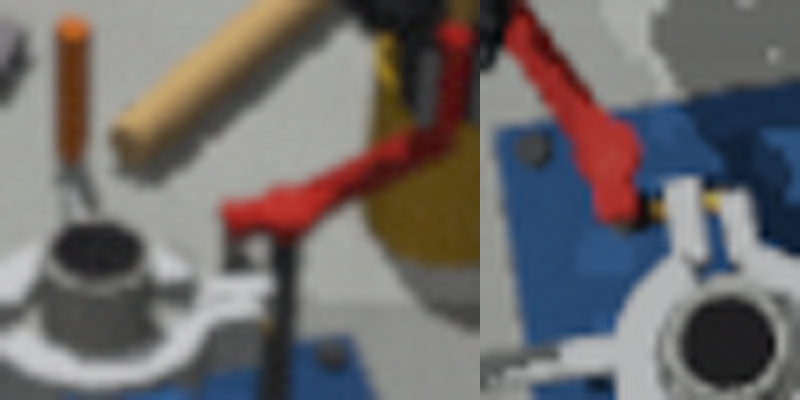

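The top crop shows the lever's nose end (615,205) right at the black tip (630,220). The tangential push has risen from about 6.6 N free drag to about 9.9 N, so it is in contact. I'll advance slightly more and average the force.

>>> move_arm(
  steps=[
    {"dx": 0.1, "dy": -0.1, "dz": 0, "ax": 0, "ay": 0, "az": 0},
    {"dx": 0.1, "dy": -0.1, "dz": 0, "ax": 0, "ay": 0, "az": 0},
    {"dx": 0.1, "dy": -0.1, "dz": 0, "ax": 0, "ay": 0, "az": 0},
    {"dx": 0.1, "dy": -0.1, "dz": 0, "ax": 0, "ay": 0, "az": 0},
    {"dx": 0.1, "dy": -0.1, "dz": 0, "ax": 0, "ay": 0, "az": 0},
    {"dx": 0.1, "dy": -0.1, "dz": 0, "ax": 0, "ay": 0, "az": 0},
    {"dx": 0.1, "dy": -0.1, "dz": 0, "ax": 0, "ay": 0, "az": 0},
    {"dx": 0.1, "dy": -0.1, "dz": 0, "ax": 0, "ay": 0, "az": 0},
    {"dx": 0.1, "dy": -0.1, "dz": 0, "ax": 0, "ay": 0, "az": 0},
    {"dx": 0.1, "dy": -0.1, "dz": 0, "ax": 0, "ay": 0, "az": 0},
  ],
)

```text
time: 23.02
eef_pos: [716.8, 146.4, 134.5]
tool_rot: [[-0.001, 1.0, 0.008], [1.0, 0.001, -0.006], [-0.006, 0.008, -1.0]]
wrist_force: [7.6, -6.9, -2.7]
gripper_width: 0.152
grasp_force: 30.1
```

```bash
cat > f.py <<'E'
from h import *
F=[];X=[]
for i in range(10):
    vision.read_camera("side");o=arm.get_obs();F.append(o["wrist_force"]);X.append(o["eef_pos"])
F=np.array(F);x=np.mean(X,0);a=np.arctan2(x[1]-99.8,x[0]-651.7);t=np.array([-np.sin(a),np.cos(a),0])
print(o["time"],x,np.degrees(a),F.mean(0),"tang",(F@t).mean(),"sd",(F@t).std())
E
python3 f.py
```

```text
23.5167 [716.82500468 146.45898453 134.53401369] 35.61980651369728 [ 7.31727898 -7.47558978 -2.41118688] tang -10.338515692306093 sd 0.39496643935581643
```

>>> move_arm(
  steps=[
    {"dx": -0.8, "dy": 0.6, "dz": 0, "ax": 0, "ay": 0, "az": 0},
    {"dx": -0.8, "dy": 0.6, "dz": 0, "ax": 0, "ay": 0, "az": 0},
    {"dx": -0.8, "dy": 0.6, "dz": 0, "ax": 0, "ay": 0, "az": 0},
    {"dx": 0, "dy": 0, "dz": 0, "ax": 0, "ay": 0, "az": 0},
    {"dx": 0, "dy": 0, "dz": 0, "ax": 0, "ay": 0, "az": 0},
    {"dx": 0, "dy": 0, "dz": 0, "ax": 0, "ay": 0, "az": 0},
    {"dx": 0, "dy": 0, "dz": 0, "ax": 0, "ay": 0, "az": 0},
    {"dx": 0, "dy": 0, "dz": 0, "ax": 0, "ay": 0, "az": 0},
    {"dx": 0, "dy": 0, "dz": 0, "ax": 0, "ay": 0, "az": 0},
    {"dx": 0, "dy": 0, "dz": 0, "ax": 0, "ay": 0, "az": 0},
  ],
)

```text
time: 24.35
eef_pos: [717.0, 146.4, 134.5]
tool_rot: [[-0.003, 1.0, 0.004], [1.0, 0.003, -0.003], [-0.003, 0.004, -1.0]]
wrist_force: [3.8, -4.4, -0.2]
gripper_width: 0.152
grasp_force: 30.1
```

```bash
python3 f.py
```

```text
24.85 [716.93310521 146.41815897 134.47633007] 35.55110092715043 [ 3.6583064  -5.37646126  0.02329686] tang -6.501319013920953 sd 0.3175831889080822
```

>>> move_arm(
  steps=[
    {"dx": -0.9, "dy": 0.6, "dz": 0, "ax": 0, "ay": 0, "az": 0},
    {"dx": -0.9, "dy": 0.6, "dz": 0, "ax": 0, "ay": 0, "az": 0},
    {"dx": -0.9, "dy": 0.6, "dz": 0, "ax": 0, "ay": 0, "az": 0},
    {"dx": -0.9, "dy": 0.6, "dz": 0, "ax": 0, "ay": 0, "az": 0},
    {"dx": 0, "dy": 0, "dz": 0, "ax": 0, "ay": 0, "az": 0},
    {"dx": 0, "dy": 0, "dz": 0, "ax": 0, "ay": 0, "az": 0},
    {"dx": 0, "dy": 0, "dz": 0, "ax": 0, "ay": 0, "az": 0},
    {"dx": 0, "dy": 0, "dz": 0, "ax": 0, "ay": 0, "az": 0},
    {"dx": 0, "dy": 0, "dz": 0, "ax": 0, "ay": 0, "az": 0},
    {"dx": 0, "dy": 0, "dz": 0, "ax": 0, "ay": 0, "az": 0},
  ],
)

```text
time: 25.68
eef_pos: [717.1, 146.4, 134.4]
tool_rot: [[-0.005, 1.0, -0.001], [1.0, 0.005, 0.0], [0.0, -0.001, -1.0]]
wrist_force: [-2.7, -3.2, 5.3]
gripper_width: 0.155
grasp_force: 30.5
```

>>> move_arm(
  steps=[
    {"dx": 0, "dy": 0, "dz": 0, "ax": 0, "ay": 0, "az": 0},
    {"dx": 0, "dy": 0, "dz": 0, "ax": 0, "ay": 0, "az": 0},
    {"dx": 0, "dy": 0, "dz": 0, "ax": 0, "ay": 0, "az": 0},
    {"dx": 0, "dy": 0, "dz": 0, "ax": 0, "ay": 0, "az": 0},
    {"dx": 0, "dy": 0, "dz": 0, "ax": 0, "ay": 0, "az": 0},
    {"dx": 0, "dy": 0, "dz": 0, "ax": 0, "ay": 0, "az": 0},
    {"dx": 0, "dy": 0, "dz": 0, "ax": 0, "ay": 0, "az": 0},
    {"dx": 0, "dy": 0, "dz": 0, "ax": 0, "ay": 0, "az": 0},
    {"dx": 0, "dy": 0, "dz": 0, "ax": 0, "ay": 0, "az": 0},
    {"dx": 0, "dy": 0, "dz": 0, "ax": 0, "ay": 0, "az": 0},
  ],
  fingers=0.2,
)

```text
time: 26.52
eef_pos: [717.5, 146.1, 134.3]
tool_rot: [[-0.005, 1.0, 0.0], [1.0, 0.005, 0.0], [0.0, 0.0, -1.0]]
wrist_force: [1.0, 0.2, -0.6]
gripper_width: 0.396
grasp_force: 0.0
```

```bash
python3 f.py
```

```text
27.0167 [717.5263426  146.17585374 134.27425468] 35.16539091364056 [-0.23644649 -0.07776202 -0.06204033] tang 0.07260876340987568 sd 0.4360571906381532
```

>>> move_arm(
  steps=[
    {"dx": 0, "dy": 0, "dz": -10, "ax": 0, "ay": 0, "az": 0},
    {"dx": 0, "dy": 0, "dz": -15, "ax": 0, "ay": 0, "az": 0},
    {"dx": 0, "dy": 0, "dz": -15, "ax": 0, "ay": 0, "az": 0},
    {"dx": 0, "dy": 0, "dz": -15, "ax": 0, "ay": 0, "az": 0},
    {"dx": 0, "dy": 0, "dz": -15, "ax": 0, "ay": 0, "az": 0},
    {"dx": 0, "dy": 0, "dz": -15, "ax": 0, "ay": 0, "az": 0},
    {"dx": 0, "dy": 0, "dz": -15, "ax": 0, "ay": 0, "az": 0},
    {"dx": 0, "dy": 0, "dz": 0, "ax": 0, "ay": 0, "az": 0},
    {"dx": 0, "dy": 0, "dz": 0, "ax": 0, "ay": 0, "az": 0},
    {"dx": 0, "dy": 0, "dz": 0, "ax": 0, "ay": 0, "az": 0},
  ],
)

```text
time: 27.85
eef_pos: [717.1, 146.3, 234.0]
tool_rot: [[-0.005, 1.0, -0.001], [1.0, 0.005, 0.0], [0.0, -0.001, -1.0]]
wrist_force: [-0.1, -0.2, -0.7]
gripper_width: 0.399
grasp_force: 0.0
```

```bash
python3 - <<'E'
from h import *
q=vision.read_camera("side");p=vision.read_camera("top")
e=cv2.resize(q["img"][150:220,255:330],None,fx=6,fy=6,interpolation=cv2.INTER_CUBIC)
c=cv2.resize(p["img"][155:225,225:280],None,fx=6,fy=6,interpolation=cv2.INTER_CUBIC)
cv2.imwrite("pics/d.png",np.hstack([e,c])[:,:,::-1]);print(arm.get_obs()["eef_pos"])
print(proj(p,(577.4,54.3,143)),proj(q,(577.4,54.3,143)))
E
```

```text
[716.56676993 146.22860953 232.68306141]
[260.71842017 208.19282301] [281.19526721 196.24575454]
```

View pics/d.png

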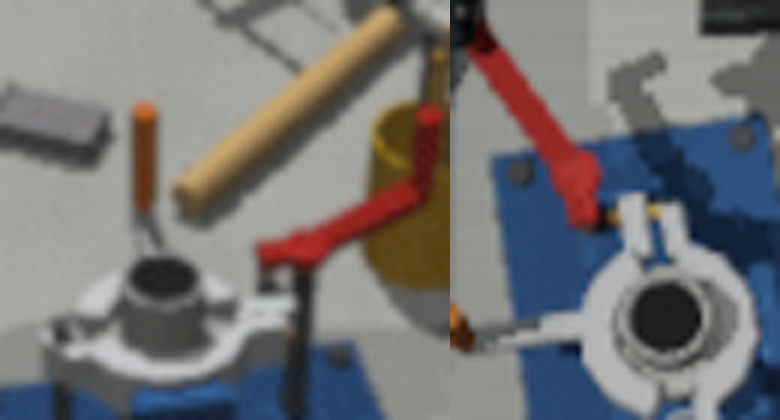

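The tube top sits at about (261,208) in the top view, exactly where it should be if centred. The ring is closed, the lever's nose is on the rubber tip, and the gripper is clear above. I'm handing it in.

```bash
python3 -c "
from bench import arm
print(arm.finish_job())"
```

```text
the job is handed in; nothing more can be done
None
```

I handed the job in: the jaw is shut with the upper flange centred (camera check), and the latch nose is on the rubber tip at about 15–19 N, estimated from the push on its post. The lever is released, the gripper is clear of everything, and I saw no bystander disturbed; the hand-in gave no verdict.

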